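Set the stock tags of the tube bins

TASK

Four tube bins stand behind the tag board, each with its own hinged tag straight in front of it. Turn the tags like pages so that only the full bins, those with a tube in all four places, show green towards the robot and every other bin shows red, each tag lying right back against the board. Just push the tags round gently with the fingertips: do not grip anything, and leave the bins and their tubes standing where they are.

Things in the scene. Friction and masses are not known exactly. Their poses are not given: they have to be found in the camera images.
- tag_board: Fixed aluminium base plate 232 x 540 x 6 mm with a white strip along its front, leaning back 0.26 rad (top away from the robot), top edge 79 mm above the bench. Four tags stand along it, 130 mm apart, a bin behind each. Origin: on the hinge line at mid length, at bench height; x square to the board, away from the robot, y along it to the left.
- bin_a: Blue open bin 88 x 88 x 52 mm, 3 mm walls, a cross divider making four places, a 28 mm capped tube seated fast in each, 121 mm above the bench: a FULL bin. Loose (about 0.4 kg) on the base plate between two low rails, its centre 148 mm behind the board's hinge line, straight behind the tag that belongs to it (the nearest one). Origin: centre of its underside.
- bin_b: Same bin, also with four tubes: a FULL bin.
- bin_c: Same bin with only three tubes, one place empty: NOT full.
- bin_d: Same bin with a single tube: NOT full.
- tag_a (a joint): Angle (rad) of a status tag, a stiff leaf 60 mm wide from hinge to free edge, 94 mm high, 5 mm thick, that turns like a book page about a pin parallel to the leaning strip. 0: folded flat to the left (+y), red face with white bar to the front. 3.14: folded to the right, green face with white ring to the front. Between, it swings on the robot's side (1.57: points at the robot). Starts green.
- tag_a_hinge (a point): Point on the hinge pin of tag_a, 103 mm above the bench and 26 mm behind the board's origin line (the pin leans back 0.27 mm per mm of height). Fixed; axes as the board's.
- tag_b (a joint): Another such tag; starts red. Every leaf is light (30 g) and turns freely; as the pin leans back, it falls by itself to the side it has been pushed past the middle and rests there. Folded, it spans 31 to 122 mm above the bench, and its upper 43 mm stand free above the strip.
- tag_b_hinge (a point): Point on the hinge pin of tag_b, 103 mm above the bench and 26 mm behind the board's origin line (the pin leans back 0.27 mm per mm of height). Fixed; axes as the board's.
- tag_c (a joint): Another such tag; starts red. A fingertip can be put down behind the free upper part of any folded leaf from above (about 68 mm clear between leaf top and bin wall) and push its back towards the robot and round to the other side. Swinging, a leaf's top corner rises to 137 mm above the bench, so keep the fingertips about 98 mm up: lower, the hand above the fingers meets the leaf.
- tag_c_hinge (a point): Point on the hinge pin of tag_c, 103 mm above the bench and 26 mm behind the board's origin line (the pin leans back 0.27 mm per mm of height). Fixed; axes as the board's.
- tag_d (a joint): Another such tag; starts red. Leaves of neighbouring tags folded towards each other leave 10 mm between their free edges.
- tag_d_hinge (a point): Point on the hinge pin of tag_d, 103 mm above the bench and 26 mm behind the board's origin line (the pin leans back 0.27 mm per mm of height). Fixed; axes as the board's.

How it is judged:
At the end, for the whole second after the job is handed in: Each tag whose bin is full lies on its green side (joint above 2.99 rad), each other tag on its red side (joint below 0.15 rad), and every bin stands within 15 mm of where it stood ((((horizontal distance between tag_a_hinge and bin_a below 0.15 m or horizontal distance between tag_a_hinge and bin_b below 0.15 m) and value of joint tag_a above 2.99159 rad) or (not (horizontal distance between tag_a_hinge and bin_a below 0.15 m or horizontal distance between tag_a_hinge and bin_b below 0.15 m) and value of joint tag_a below 0.15 rad)) and (((horizontal distance between tag_b_hinge and bin_a below 0.15 m or horizontal distance between tag_b_hinge and bin_b below 0.15 m) and value of joint tag_b above 2.99159 rad) or (not (horizontal distance between tag_b_hinge and bin_a below 0.15 m or horizontal distance between tag_b_hinge and bin_b below 0.15 m) and value of joint tag_b below 0.15 rad)) and (((horizontal distance between tag_c_hinge and bin_a below 0.15 m or horizontal distance between tag_c_hinge and bin_b below 0.15 m) and value of joint tag_c above 2.99159 rad) or (not (horizontal distance between tag_c_hinge and bin_a below 0.15 m or horizontal distance between tag_c_hinge and bin_b below 0.15 m) and value of joint tag_c below 0.15 rad)) and (((horizontal distance between tag_d_hinge and bin_a below 0.15 m or horizontal distance between tag_d_hinge and bin_b below 0.15 m) and value of joint tag_d above 2.99159 rad) or (not (horizontal distance between tag_d_hinge and bin_a below 0.15 m or horizontal distance between tag_d_hinge and bin_b below 0.15 m) and value of joint tag_d below 0.15 rad)) and not (distance of bin_a from where it was at the start of the episode above 0.015 m) and not (distance of bin_b from where it was at the start of the episode above 0.015 m) and not (distance of bin_c from where it was at the start of the episode above 0.015 m) and not (distance of bin_d from where it was at the start of the episode above 0.015 m)); the robot touches nothing.
It fails at once if a bin with its tubes is lifted or displaced by more than 15 mm (distance of any of bin_a, bin_b, bin_c, bin_d from where it was at the start of the episode above 0.015 m).
It fails at once if a tag is gripped or pushed harder than 18 N (contact force between the fingers and tag_a above 18 N or contact force between the fingers and tag_b above 18 N or contact force between the fingers and tag_c above 18 N or contact force between the fingers and tag_d above 18 N).
It also fails if it takes over 58 s, if anything falls off the work surface, if the arm or the gripper's body presses on something with over 40 N, if the wrist force passes 120 N, or if a joint passes its speed limit or range.

ROBOT

A 7-joint arm with a two-finger parallel gripper is mounted at the origin on a cart in front of the work surface, level with it; the furniture and walls round the work are solid. World frame = base frame: x ahead of the robot, y to its left, z up, the work surface at z = 0. Lengths are in m, angles in rad, forces in N, time in s.
With the tool pointing down it reaches from about 0.4 to 0.9 m from the base axis. Payload 5.5 kg.
Tool frame: the origin (TCP) lies on the centre line of the jaws, within the pads' length; the fingertips stand 19 mm ahead of it and the grasp point (between the pads) is the TCP; z points along the fingers, y is the line along which they close (so a half turn about z gives the same grasp; the last joint's range is limited). The gripper opens to 85 mm and grips with 20 to 120 N. Pads are 22 mm wide; open, the fingers measure 114 mm over their backs; the gripper's body (76 mm by 85 mm) begins 54 mm behind the grasp point. The pads swing forward as they close: fully open they stand 13 mm farther back than shut.
Start: joints at [-0.872, 0.501, -0.427, 1.55, 0.221, 1.138, -0.21], TCP at [0.274, 0.589, 0.25] pointing down, gripper open.
Joint ranges: [-2.88, 2.88], [-0.31, 2.03], [-1.54, 1.56], [0.2, 2.42], [-1.41, 4.55], [0.19, 2.02], [-2.57, 2.57]. Speed limits (rad/s): [2.57, 2.57, 3.14, 3.14, 3.14, 3.14, 3.14].

INTERFACE

Orientations are given as a rotation vector (axis times angle).
In Python, from cell import manip gives the robot as it stands.
- The arm moves only by the tool carry_out, never from a script. Its argument "increments" is a list of rows, each a list of 5 numbers: the shift along the tool's x, y, z in a scale on which 1.0 is 0.6 m, then the turn about the tool's z in a scale on which 1.0 is 120 degrees, then the closure, from -1 (fully open) to 1 (shut). A call has exactly 5 rows; each row is the pose to reach, as a shift and turn from the pose commanded when the call began, along the tool's axes at that moment; what a row does not reach only later rows make up. A row lasts 1/8 s, in which the tool goes at most 62.5 mm and 10.7 degrees, less where a joint would pass 70% of its speed; a pose out of reach is approached as far as the arm can. Shift and turn numbers lie between -1 and 1, and a call with a number outside is refused. A call with a gripper value outside its range is refused whole. The fingers move at their own pace and stop on an object; "squeeze" is the grip in N (left out, the last holds). Time passes only in rows, so rows that repeat a pose let the fingers close, or fill a call up. It gives the time, the measured TCP pose, the force, the opening and the grip force at its end, in the units of the state.
- manip.state(): the state, without advancing time (a new reading comes with each control period).
- manip.camera(name): name is "scene" or "top" or "wrist"; returns the picture (384x512x3 uint8, blue, green, red); there is no depth.
- manip.get_calibration(name): a dict with "K" (3x3 intrinsics, pixels), "k1" (the pictures are not rectified: a ray, as slopes to the right and down, at radius r is drawn at 1 + k1 r^2 times it, then the intrinsics apply), "R" (3x3) and "t" (3): a world point X has camera coordinates R X + t. Camera axes: x right, y down, z forward; pixel columns grow to the right and rows downward; lengths in m; the calibration is good to about 2 mm. A picture is of the moment at which its call begins: read the wrist's pose just before it. get_calibration takes no time and is no camera call; for the wrist camera it gives the pose at the moment of the call.
- manip.job_done(): hands the job in; it is judged then, once.
The state is a dict: "clock": time; "joint_positions": joint angles; "dq": joint speeds; "joint_torque": joint torques, N m; "ee_pos": TCP position; "tcp_rot": TCP orientation; "ft_force": force on the tool from outside, world axes, zero at the start; "ft_torque": the same for the moment, N m; "finger_gap": opening from 0.0 (shut) to 1.0 (fully open); "grip_force": force on a finger pad.
Only numpy, scipy, OpenCV 4.12 (cv2) and the standard library are available. Lean on these libraries where they do the work, as an engineer would, in place of code of your own. Each camera call takes 0.05 s, during which the arm holds its last target. There are 200 camera calls.

## Working session

There is one attempt and no reset: what is moved stays moved. The work goes in short steps, Python scripts to look and compute and a tool call to move; the robot and the scene stay as the last step left them, time stands still between calls to the robot, and variables do not carry over. Pictures are saved under pics/ and viewed, at most 10 in all, crops included, and the job is handed in when it is done.

Besides the shell and the picture viewer there is one more tool, called after "Request:" in YAML: its name, and indented under it one key for each argument. carry_out: Moves the arm, as the interface text tells. Its arguments: {"type":"object","properties":{"increments":{"type":"array","items":{"type":"array","items":{"type":"number"}}},"squeeze":{"type":"number"}},"required":["increments"]}

```bash
mkdir -p pics
python3 - <<'E'
from cell import manip
import cv2,numpy as np
s=manip.state();print(s['clock'],s['ee_pos'],s['tcp_rot'],s['finger_gap'])
a=manip.camera('scene');b=manip.camera('top')
cv2.imwrite('pics/s0.png',a);cv2.imwrite('pics/t0.png',b)
for n in('scene','top'):
  c=manip.get_calibration(n);print(n,c)
E
```

```text
0.0 [0.2741713  0.58860824 0.24923488] [-6.79065498e-01 -3.06681696e+00  3.05356518e-03] 1.004678635809195
scene {'K': array([[357.39616934,   0.        , 255.04574341],
       [  0.        , 357.39616934, 190.48502517],
       [  0.        ,   0.        ,   1.        ]]), 'k1': -0.11507428155441564, 'R': array([[ 8.53458249e-01, -5.21160884e-01,  5.91395377e-04],
       [-3.25168843e-01, -5.33385842e-01, -7.80874361e-01],
       [ 4.07276614e-01,  6.66251361e-01, -6.24687829e-01]]), 't': array([-0.47431612,  0.24918744,  0.68429752])}
top {'K': array([[382.89350967,   0.        , 254.96471401],
       [  0.        , 382.89350967, 192.1191187 ],
       [  0.        ,   0.        ,   1.        ]]), 'k1': 0.01987717449736016, 'R': array([[-0.0100642 , -0.99960823, -0.02611691],
       [-0.99054241,  0.01354025, -0.13653715],
       [ 0.13683729,  0.02449577, -0.99029062]]), 't': array([0.00802892, 0.5928063 , 0.85954301])}
```

View pics/t0.png

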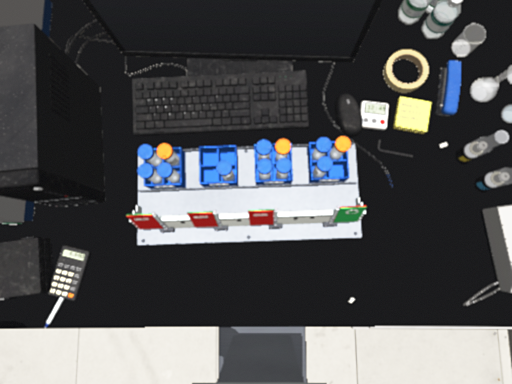

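View pics/s0.png

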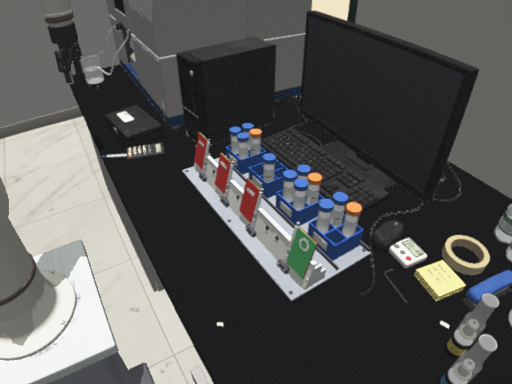

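The top view shows the four bins at about (162,167), (219,166), (273,162), (329,160). Their tags are red at (145,222), (203,219) and (261,217), and green at (349,214). I'll zoom in to count the tubes.

Run:
```python
import cv2,numpy as np
b=cv2.imread('pics/t0.png');a=cv2.imread('pics/s0.png')
x=cv2.resize(b[130:250,125:375],(800,384),interpolation=cv2.INTER_CUBIC)
cv2.imwrite('pics/t0c.png',x)
x=cv2.resize(a[115:285,180:370],(670,600),interpolation=cv2.INTER_CUBIC)
cv2.imwrite('pics/s0c.png',x)
```

```text
(no output)
```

View pics/t0c.png

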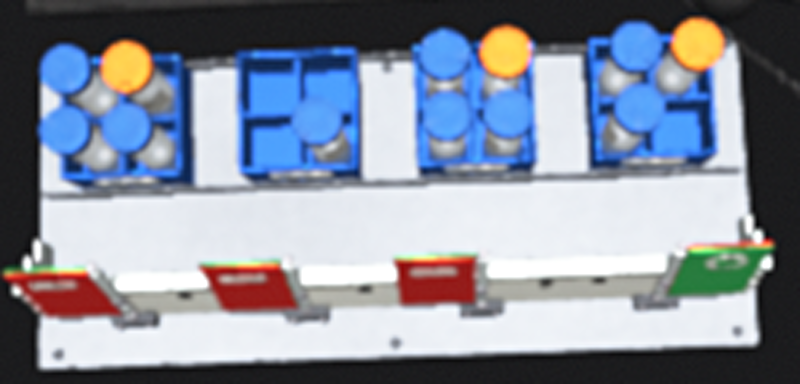

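View pics/s0c.png

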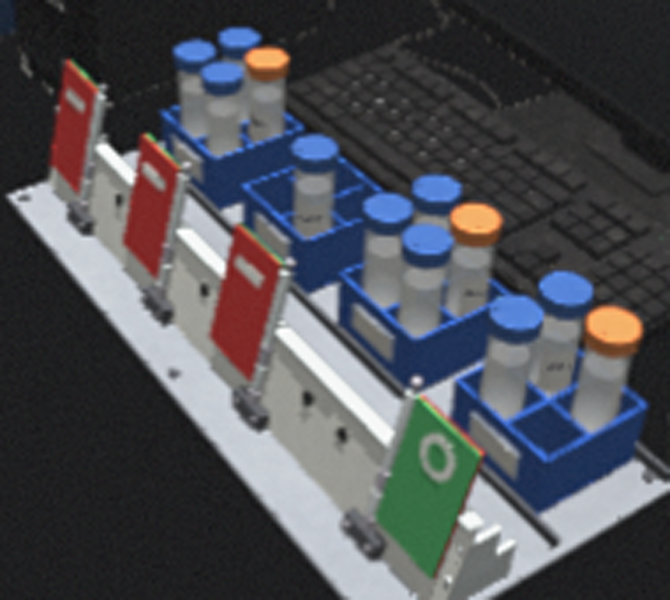

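Bins from left: 1 has four tubes, 2 has one, 3 has four, 4 has three. So tags 1 and 3 must go to green, tag 4 to red, and tag 2 stays. Next I'll measure the leaves from both views.

```bash
cat > h.py <<'E'
from cell import manip
import cv2,numpy as np
def leaves(img):
    h=cv2.cvtColor(img,cv2.COLOR_BGR2HSV);out=[]
    for n,m in(('r',((h[...,0]<6)|(h[...,0]>174))&(h[...,1]>150)&(h[...,2]>80)),('g',(abs(h[...,0].astype(int)-65)<15)&(h[...,1]>120)&(h[...,2]>60))):
        for c in cv2.findContours(m.astype('uint8'),0,2)[0]:
            if cv2.contourArea(c)>80:
                M=cv2.moments(cv2.convexHull(c));out.append((n,M['m10']/M['m00'],M['m01']/M['m00'],M['m00']))
    return sorted(out,key=lambda o:o[1])
def ray(name,uv):
    c=manip.get_calibration(name)
    p=cv2.undistortPoints(np.array([[uv]],float),c['K'],np.array([c['k1'],0,0,0.]))[0,0]
    R=c['R'];d=R.T@np.array([p[0],p[1],1]);return -R.T@c['t'],d/np.linalg.norm(d)
def tri(u1,u2,n1='scene',n2='top'):
    o1,d1=ray(n1,u1);o2,d2=ray(n2,u2)
    s=np.linalg.lstsq(np.stack([d1,-d2],1),o2-o1,rcond=None)[0]
    p,q=o1+s[0]*d1,o2+s[1]*d2;return (p+q)/2,np.linalg.norm(p-q)
def plane(u,z,n='top'):
    o,d=ray(n,u);return o+d*(z-o[2])/d[2]
E
python3 - <<'E'
from h import *
a=cv2.imread('pics/s0.png');b=cv2.imread('pics/t0.png')
A=leaves(a);B=leaves(b)
print(*A,sep='\n');print(*B,sep='\n')
if len(A)==len(B)==4:
  for i,j in zip(A,B):print(i[0],j[0],*[np.round(v,4) for v in tri(i[1:3],j[1:3])])
# front plate corners/screws (crop px -> full), z=6mm
for u in((39,368),(757,345),(57,354),(738,331),(395,343)):print(plane((125+u[0]/3.2,130+u[1]/3.2),.006).round(4))
E
```

```text
('r', 199.79214195183775, 150.02217997465144, 263.0)
('r', 222.19453207150366, 172.521556256572, 317.0)
('r', 248.82389937106916, 199.6725860155383, 450.5)
('g', 300.72375057313155, 252.41678129298487, 727.0)
('r', 144.02180685358255, 221.37632398753894, 267.5)
('r', 202.9415873015873, 219.69206349206348, 262.5)
('r', 260.82234432234435, 217.4169719169719, 273.0)
('g', 349.152397260274, 214.1541095890411, 292.0)
r r [0.5243 0.2499 0.078 ] 0.0013
r r [0.527  0.1169 0.0796] 0.0002
r r [ 0.5306 -0.0125  0.0789] 0.0004
g g [ 0.5357 -0.2084  0.0789] 0.0006
[0.4728 0.2872 0.006 ]
[ 0.4843 -0.251   0.006 ]
[0.4831 0.2739 0.006 ]
[ 0.4948 -0.2375  0.006 ]
[0.4885 0.0187 0.006 ]
```

Units first: shifts go in shares of 0.6 m and turns go in shares of 120 degrees. So -190 mm is -0.3167, -185 mm is -0.3083, -26 degrees is -0.2167.

Request:
carry_out:
  increments:
    - [-0.0633,-0.0617,0,-0.0417,1]
    - [-0.1267,-0.1233,0,-0.0833,1]
    - [-0.19,-0.185,0,-0.125,1]
    - [-0.2533,-0.2467,0,-0.1667,1]
    - [-0.3167,-0.3083,0,-0.2167,1]
  squeeze: 20

```text
clock: 0.72
ee_pos: [0.3689, 0.3394, 0.25]
tcp_rot: [0.033, -3.141, 0.001]
ft_force: [0.2, -0.1, 0.8]
finger_gap: -0.002
grip_force: 0.0
```

Run:
```python
from h import *
from scipy.spatial.transform import Rotation as Ro
s=manip.state();print(s['clock'],s['ee_pos'],s['finger_gap']);print(Ro.from_rotvec(s['tcp_rot']).as_matrix().round(3))
b=cv2.imread('pics/t0.png')
h=cv2.cvtColor(b,cv2.COLOR_BGR2HSV);print([plane((125+u/3.2,130+v/3.2),.058).round(3) for u,v in((65,183),(190,187),(595,163),(713,163))])
```

```text
0.725 [0.36885612 0.33941586 0.25001017] -0.002060645763112013
[[-1.    -0.021 -0.   ]
 [-0.021  1.    -0.   ]
 [ 0.    -0.    -1.   ]]
[array([0.606, 0.255, 0.058]), array([0.601, 0.164, 0.058]), array([ 0.615, -0.129,  0.058]), array([ 0.613, -0.213,  0.058])]
```

Scaled: -202 mm is -0.3367, -150 mm is -0.25.

Request:
carry_out:
  increments:
    - [-0.0167,-0.075,0,0,1]
    - [-0.0667,-0.14,0,0,1]
    - [-0.1583,-0.14,0,0,1]
    - [-0.25,-0.14,0,0,1]
    - [-0.3367,-0.14,0,0,1]

```text
clock: 1.35
ee_pos: [0.5736, 0.2605, 0.2499]
tcp_rot: [0.027, -3.141, 0.001]
ft_force: [0.6, 1.2, -0.1]
finger_gap: 0.004
grip_force: 0.0
```

Run:
```python
from h import *
s=manip.state();print(s['clock'],s['ee_pos'])
w=manip.camera('wrist');cv2.imwrite('pics/w1.png',w)
c=manip.get_calibration('wrist');R,t=c['R'],c['t']
def pj(X):
  p=cv2.projectPoints(np.array([X],float),cv2.Rodrigues(R)[0],t,c['K'],np.array([c['k1'],0,0,0.]))[0];return p.ravel().round(0)
print('tip',pj(s['ee_pos']+[0,0,-.019]), 'drop',pj([*s['ee_pos'][:2],.1]),'leaf free top',pj([.536,.279,.122]),'hinge top',pj([.538,.2185,.122]))
```

```text
1.35 [0.57364838 0.26045626 0.24993859]
tip [258. 244.] drop [256. 182.] leaf free top [281. 141.] hinge top [202. 143.]
```

View pics/w1.png

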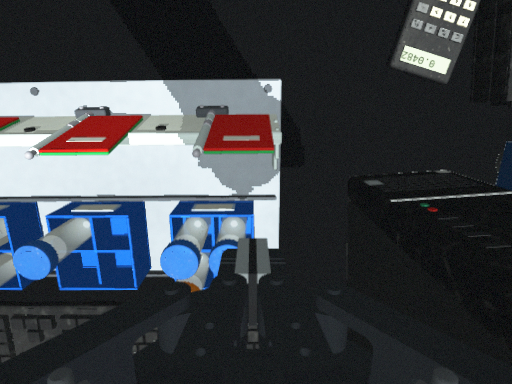

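The wrist view shows tag 1's leaf with its top edge from (204,152) to (274,152), and the gap behind it down to the bin at row 203. The finger will come down at about (256,182), in the middle of that gap, so I'll descend.

Scaled: 133 mm is 0.2217, 130 mm is 0.2167.

Request:
carry_out:
  increments:
    - [-0.0017,0,0.0583,0,1]
    - [-0.0017,0,0.1167,0,1]
    - [-0.0017,0,0.175,0,1]
    - [-0.0017,0,0.2167,0,1]
    - [-0.0017,0,0.2217,0,1]

```text
clock: 2.02
ee_pos: [0.571, 0.2601, 0.1148]
tcp_rot: [0.028, -3.137, 0.003]
ft_force: [0.0, 0.0, 0.0]
finger_gap: 0.001
grip_force: 0.0
```

Scaled: 70 mm is 0.1167, 57 mm is 0.095.

Request:
carry_out:
  increments:
    - [0.025,0,0,0,1]
    - [0.0483,0,0,0,1]
    - [0.0717,0,0,0,1]
    - [0.095,-0.0017,0,0,1]
    - [0.1167,-0.005,0,0,1]

```text
clock: 2.65
ee_pos: [0.502, 0.2568, 0.1177]
tcp_rot: [-0.029, 3.141, 0.0]
ft_force: [0.1, 0.6, -0.1]
finger_gap: 0.003
grip_force: 0.0
```

Scaled: -65 mm is -0.1083, -50 mm is -0.0833.

Request:
carry_out:
  increments:
    - [0.02,-0.0133,0,0,1]
    - [0.03,-0.035,0,0,1]
    - [0.0333,-0.0583,0,0,1]
    - [0.0333,-0.0833,0,0,1]
    - [0.0333,-0.1083,0,0,1]

```text
clock: 3.28
ee_pos: [0.4847, 0.1899, 0.1173]
tcp_rot: [-0.027, 3.141, -0.0]
ft_force: [-0.1, -0.5, -0.3]
finger_gap: 0.0
grip_force: 0.0
```

```bash
cat > look.py <<'E'
from h import *
import sys
s=manip.state();print(s['clock'],s['ee_pos'])
a=manip.camera('scene');b=manip.camera('top');n=sys.argv[1]
cv2.imwrite(f'pics/{n}.png',np.vstack([cv2.resize(b[130:250,125:375],(600,288)),cv2.resize(a[125:285,180:380],(375,300))[:, :].copy() if 0 else cv2.resize(a[125:285,170:490],(600,300))]))
print([(o[0],*np.round(o[1:],0)) for o in leaves(a)]);print([(o[0],*np.round(o[1:],0)) for o in leaves(b)])
E
python3 look.py l1
```

```text
3.275 [0.48467706 0.18988657 0.11725899]
[('r', np.float64(222.0), np.float64(173.0), np.float64(317.0)), ('r', np.float64(249.0), np.float64(200.0), np.float64(448.0)), ('g', np.float64(301.0), np.float64(252.0), np.float64(730.0))]
[('r', np.float64(203.0), np.float64(220.0), np.float64(263.0)), ('r', np.float64(261.0), np.float64(217.0), np.float64(274.0)), ('g', np.float64(349.0), np.float64(214.0), np.float64(294.0))]
```

View pics/l1.png

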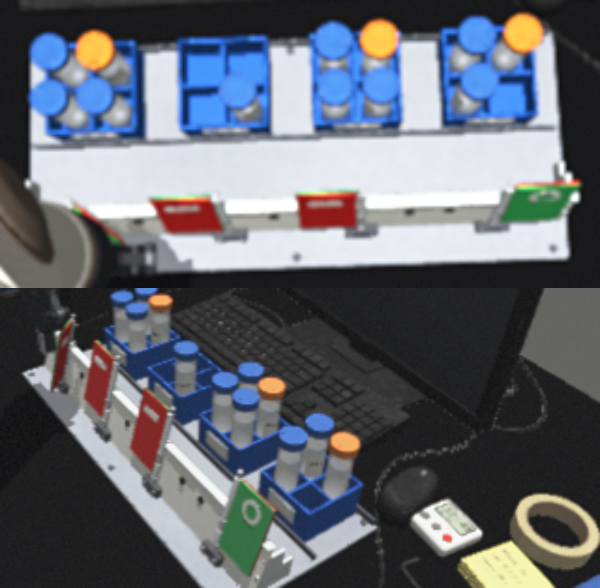

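Tag 1's leaf, at (95,222) in the top panel, is past the middle and falling to the right. Now tag 3.

Scaled: -150 mm is -0.25, -100 mm is -0.1667.

Request:
carry_out:
  increments:
    - [0.0167,0,-0.075,0,1]
    - [0.0167,0,-0.15,0,1]
    - [0,-0.0833,-0.15,0,1]
    - [-0.0167,-0.1667,-0.15,0,1]
    - [-0.0667,-0.25,-0.15,0,1]

```text
clock: 4.0
ee_pos: [0.5267, 0.0415, 0.2077]
tcp_rot: [-0.031, 3.141, 0.0]
ft_force: [1.2, 0.9, 0.2]
finger_gap: -0.0
grip_force: 0.0
```

Scaled: 90 mm is 0.15, 80 mm is 0.1333.

Request:
carry_out:
  increments:
    - [-0.075,-0.0733,0,0,1]
    - [-0.085,-0.0733,0.0167,0,1]
    - [-0.085,-0.0733,0.075,0,1]
    - [-0.085,-0.0733,0.1333,0,1]
    - [-0.085,-0.0733,0.15,0,1]

```text
clock: 4.62
ee_pos: [0.5765, 0.0003, 0.1148]
tcp_rot: [0.03, -3.137, -0.001]
ft_force: [-1.2, -0.5, 0.4]
finger_gap: 0.003
grip_force: 0.0
```

Scaled: 70 mm is 0.1167, 57 mm is 0.095.

Request:
carry_out:
  increments:
    - [0.025,0,0,0,1]
    - [0.0483,0,0,0,1]
    - [0.0717,0,0,0,1]
    - [0.095,-0.0017,0,0,1]
    - [0.1167,-0.005,0,0,1]

```text
clock: 5.25
ee_pos: [0.5079, -0.0053, 0.1176]
tcp_rot: [-0.029, 3.141, -0.0]
ft_force: [0.7, -0.5, -0.7]
finger_gap: -0.003
grip_force: 0.0
```

Scaled: -65 mm is -0.1083, -50 mm is -0.0833.

Request:
carry_out:
  increments:
    - [0.02,-0.0133,0,0,1]
    - [0.03,-0.035,0,0,1]
    - [0.0333,-0.0583,0,0,1]
    - [0.0333,-0.0833,0,0,1]
    - [0.0333,-0.1083,0,0,1]

```text
clock: 5.88
ee_pos: [0.4903, -0.072, 0.1173]
tcp_rot: [-0.027, 3.141, -0.0]
ft_force: [0.8, -0.3, -0.3]
finger_gap: -0.0
grip_force: 0.0
```

Scaled: -90 mm is -0.15, -45 mm is -0.075.

Request:
carry_out:
  increments:
    - [0.0333,0,0,0,1]
    - [0.0417,0,-0.075,0,1]
    - [0.0417,0,-0.15,0,1]
    - [0.0417,0,-0.15,0,1]
    - [0.0417,0,-0.15,0,1]

```text
clock: 6.5
ee_pos: [0.4648, -0.0715, 0.207]
tcp_rot: [0.027, -3.141, 0.0]
ft_force: [-0.2, 0.1, -1.1]
finger_gap: 0.001
grip_force: 0.0
```

```bash
python3 look.py l2
```

```text
6.5 [ 0.46480648 -0.07152354  0.20700571]
[('g', np.float64(211.0), np.float64(161.0), np.float64(272.0)), ('r', np.float64(221.0), np.float64(178.0), np.float64(208.0)), ('g', np.float64(264.0), np.float64(216.0), np.float64(518.0)), ('g', np.float64(301.0), np.float64(252.0), np.float64(725.0))]
[('g', np.float64(174.0), np.float64(220.0), np.float64(290.0)), ('r', np.float64(203.0), np.float64(219.0), np.float64(275.0))]
```

View pics/l2.png

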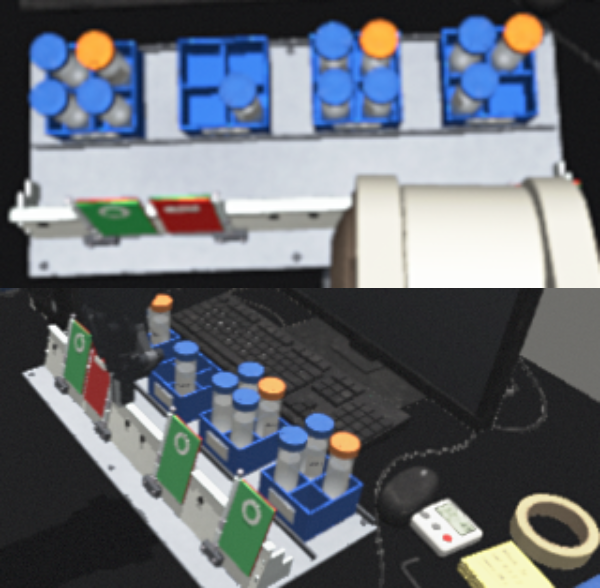

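Tags 1 (114,217) and 3 (180,460) now lie green. Tag 4 is next, pushed from its right side.

Scaled: -148 mm is -0.2467, -116 mm is -0.1933.

Request:
carry_out:
  increments:
    - [0,-0.0833,0,0,1]
    - [-0.025,-0.1633,0,0,1]
    - [-0.1,-0.2467,0,0,1]
    - [-0.175,-0.2467,0,0,1]
    - [-0.1933,-0.2467,0,0,1]

```text
clock: 7.22
ee_pos: [0.5853, -0.2166, 0.205]
tcp_rot: [0.029, -3.14, -0.003]
ft_force: [-0.2, 0.4, 0.9]
finger_gap: -0.002
grip_force: 0.0
```

Scaled: 90 mm is 0.15, 87 mm is 0.145.

Request:
carry_out:
  increments:
    - [0,0,0,0,1]
    - [0,0,0.05,0,1]
    - [0,0,0.1,0,1]
    - [0,0,0.145,0,1]
    - [0,0,0.15,0,1]

```text
clock: 7.85
ee_pos: [0.5803, -0.216, 0.115]
tcp_rot: [0.029, -3.136, -0.003]
ft_force: [-0.7, 0.5, 0.3]
finger_gap: 0.001
grip_force: 0.0
```

Scaled: 70 mm is 0.1167, 57 mm is 0.095.

Request:
carry_out:
  increments:
    - [0.025,0,0,0,1]
    - [0.0483,0,0,0,1]
    - [0.0717,0,0,0,1]
    - [0.095,0.0017,0,0,1]
    - [0.1167,0.005,0,0,1]

```text
clock: 8.48
ee_pos: [0.5125, -0.2153, 0.1176]
tcp_rot: [-0.028, 3.141, -0.0]
ft_force: [1.3, -1.1, -0.0]
finger_gap: 0.003
grip_force: 0.0
```

Scaled: 67 mm is 0.1117, 50 mm is 0.0833.

Request:
carry_out:
  increments:
    - [0.02,0.0133,0,0,1]
    - [0.03,0.035,0,0,1]
    - [0.0333,0.0583,0,0,1]
    - [0.0333,0.0833,0,0,1]
    - [0.0333,0.1117,0,0,1]

```text
clock: 9.1
ee_pos: [0.4926, -0.147, 0.1172]
tcp_rot: [-0.029, 3.141, 0.0]
ft_force: [0.2, -0.2, 0.0]
finger_gap: -0.0
grip_force: 0.0
```

Scaled: 130 mm is 0.2167, -120 mm is -0.2.

Request:
carry_out:
  increments:
    - [0.0417,0,-0.0083,0,1]
    - [0.0833,0,-0.075,0,1]
    - [0.1167,0.0667,-0.15,0,1]
    - [0.1333,0.15,-0.1833,0,1]
    - [0.1333,0.2167,-0.2,0,1]

```text
clock: 9.72
ee_pos: [0.4098, -0.0176, 0.2388]
tcp_rot: [-0.03, 3.139, -0.001]
ft_force: [1.0, 1.3, -0.3]
finger_gap: -0.003
grip_force: 0.0
```

Scaled: 250 mm is 0.4167, 200 mm is 0.3333.

Request:
carry_out:
  increments:
    - [0.0333,0.0833,0,0,1]
    - [0.0667,0.1667,0,0,1]
    - [0.0833,0.25,0,0,1]
    - [0.0833,0.3333,0,0,1]
    - [0.0833,0.4167,0,0,1]

```text
clock: 10.35
ee_pos: [0.3548, 0.2313, 0.2376]
tcp_rot: [-0.029, 3.14, 0.0]
ft_force: [0.9, 0.0, -0.0]
finger_gap: 0.002
grip_force: 0.0
```

Scaled: 100 mm is 0.1667, 50 mm is 0.0833.

Request:
carry_out:
  increments:
    - [0,0.0833,0,0,1]
    - [0,0.1667,0,0,1]
    - [0,0.1667,0,0,1]
    - [0,0.1667,0,0,1]
    - [0,0.1667,0,0,1]

```text
clock: 10.98
ee_pos: [0.3538, 0.3278, 0.2371]
tcp_rot: [-0.026, 3.141, -0.002]
ft_force: [0.2, 0.2, 0.4]
finger_gap: -0.0
grip_force: 0.0
```

```bash
python3 look.py l3
```

```text
10.975 [0.35377374 0.32784098 0.23709854]
[('g', np.float64(211.0), np.float64(163.0), np.float64(232.0)), ('r', np.float64(222.0), np.float64(172.0), np.float64(326.0)), ('g', np.float64(264.0), np.float64(216.0), np.float64(518.0)), ('r', np.float64(281.0), np.float64(233.0), np.float64(621.0))]
[('g', np.float64(174.0), np.float64(220.0), np.float64(290.0)), ('r', np.float64(203.0), np.float64(220.0), np.float64(262.0)), ('g', np.float64(290.0), np.float64(216.0), np.float64(275.0)), ('r', np.float64(319.0), np.float64(215.0), np.float64(291.0))]
```

View pics/l3.png

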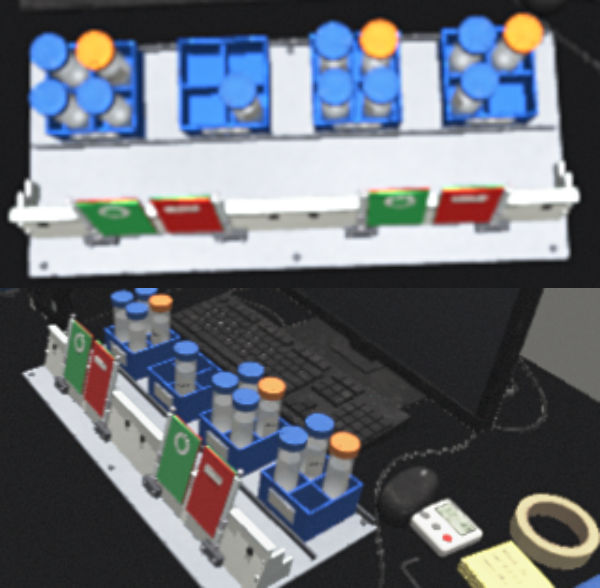

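The tags now read green, red, green, red (top panel: 114, 187, 397 and 468 at about row 210). All lie flat, the bins haven't moved and the arm is clear, so I'll hand the job in.

```bash
python3 -c "
from cell import manip
print(manip.job_done())"
```

```text
the job is handed in; nothing more can be done
None
```

I handed the job in at about 11 s: from the left the tags show green, red, green, red, matching full, one tube, full, three tubes, and the last pictures showed them lying flat with the bins unmoved; the judge's result was not shown.

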